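Clear the paint canisters and pin-lock the edge-paint roller

TASK

Shut down the edge-painting station, leaving the other things on the table where they are: lift every paint canister off the warming stand by its handle and set it down upright, wholly on the dark blue drip mat beside it, and set the blue saddle cover over the black roller, standing square on its trough between the two bearings. Lock the roller: take the orange-handled lock pin from its holder, stand it in the bore on top of the green bearing block so that it rests on the shaft, let go, and turn the red-knobbed crank slowly until the hidden cross-hole in the shaft comes under the pin and it drops. Then press the pin fully home, its flange flat on the block.

Things in the scene. Friction and masses are not known exactly. Their poses are not given: they have to be found in the camera images.
- stand: flat warming stand with a steel top 250 mm (its x) x 230 mm (its y), top 30 mm above the table, no rim. Origin: centre of its underside. Fixed; the canisters start on it
- mat: blue drip mat, 250 mm (its x) x 230 mm (its y) x 4 mm, flat, no rim. Origin: centre of its underside. Fixed
- can1: red round lidded paint canister, 76 mm across, 80 mm tall to the lid, 0.3 to 0.55 kg; may be absent. Origin: centre of its underside, z up. A rigid bow handle spans it along its own y: black top bar 12 mm wide (x), 76 mm long (y), 10 mm thick, centre 122 mm above the origin, on two 8 mm posts at y = +-33 mm; 37 mm free between lid and bar
- can2: yellow round lidded paint canister, 76 mm across, 80 mm tall to the lid, 0.3 to 0.55 kg; may be absent. Origin: centre of its underside, z up. A rigid bow handle spans it along its own y: black top bar 12 mm wide (x), 76 mm long (y), 10 mm thick, centre 122 mm above the origin, on two 8 mm posts at y = +-33 mm; 37 mm free between lid and bar
- can3: dark brown round lidded paint canister, 76 mm across, 80 mm tall to the lid, 0.3 to 0.55 kg; may be absent. Origin: centre of its underside, z up. A rigid bow handle spans it along its own y: black top bar 12 mm wide (x), 76 mm long (y), 10 mm thick, centre 122 mm above the origin, on two 8 mm posts at y = +-33 mm; 37 mm free between lid and bar
- can4: white round lidded paint canister, 76 mm across, 80 mm tall to the lid, 0.3 to 0.55 kg; may be absent. Origin: centre of its underside, z up. A rigid bow handle spans it along its own y: black top bar 12 mm wide (x), 76 mm long (y), 10 mm thick, centre 122 mm above the origin, on two 8 mm posts at y = +-33 mm; 37 mm free between lid and bar
- pin: steel lock pin, 12 mm diameter, 100 mm long below its flange, foot tapered to 6 mm over the last 8 mm; flange 32 mm across, 6 mm thick; above it an orange square grip 18 x 18 mm (106 to 142 mm above the foot). 0.15 kg. Origin: centre of the foot, z up along the pin. At the start it hangs upright by its flange in the holder, its x along the holder's
- holder: wooden holder block 50 x 50 mm, 108 mm tall, with an upright hole for the pin. Origin: centre of its underside. Fixed
- bore (a point): centre of the mouth of the upright bore, 14.5 mm wide, in the top of the bearing block, 115 mm above the table. Its y runs level along the shaft towards the crank, its x level and square to the shaft, z up. A pin resting on the shaft stands with its foot 33 mm below the mouth, its flange 67 mm above the block
- block: green bearing block, 70 mm (x) x 60 mm (y) x 115 mm tall, fixed. Origin: under the bore, axes as bore. The level shaft, 44 mm thick in the block, crosses the bore, its axis 60 mm above the table; the black roller and its trough lie on its -y side. When the pin drops, a snug bush stops it with its flange 12 mm above the block; the last 12 mm need a push of 6 N
- seat (a point): centre of the top face of the aluminium trough under the roller, 30 mm above the table, 85 mm from the bore on its -y side; axes as bore. The trough is 116 mm (x) x 98 mm (y); the roller above it is 56 mm thick, its top 88 mm above the table. The bearings leave 110 mm (y) between them for the cover
- cover: blue saddle cover: two side walls and a top, open at both ends; 88 mm (x, over the 4 mm walls) x 96 mm (y) x 66 mm tall, 80 mm wide and 62 mm high inside, 0.3 kg. Origin: centre of its underside, z up. Yellow bow handle along its y: bar 12 mm wide (x), 74 mm long, 10 mm thick, centre 108 mm above the origin; 37 mm free under the bar, posts at y = +-32 mm
- knob (a point): centre of the red crank knob, a cylinder 28 mm in diameter, 30 mm long along the shaft direction (y of bore), best pinched on its two flat ends; on a crank arm (14 x 10 mm) 115 mm from the shaft axis, and 110 mm along the shaft from the bore
- crank (a joint): angle of crank and shaft, rad: 0 = arm straight up, positive = knob leaning to +x of bore; range -0.85 to 0.85. Starts at -0.8 to -0.6. The unseen cross-hole (17 mm) comes upright somewhere between -0.25 and 0.6, differing each start; within 0.1 rad of it the pin drops by its own weight and locks the shaft. The crank stays where left; turning takes 3 N at the knob
- glue: bystander, leave alone: white glue bottle with a blue cap, 56 mm across, 150 mm tall. Origin: centre of its underside
- brush: bystander, leave alone: hand brush, 160 mm long, lying flat. Origin: middle of its length, underside
- jar: bystander, leave alone: amber jar with a brass cap, 60 mm across, 60 mm tall. Origin: centre of its underside
- awl: bystander, leave alone: wooden-handled awl, 150 mm long, lying flat. Origin: middle of its length, underside
- slicker: bystander, leave alone: dark wooden edge slicker, 50 x 90 x 30 mm. Origin: centre of its underside
- spool: bystander, leave alone: tan thread spool, 44 mm across, 60 mm tall. Origin: centre of its underside

How it is judged:
On the way, in this order (a step that is already met when the one before it is completed fails the run):
1. the lock pin stands in the bore, resting on the shaft (horizontal distance between pin and bore below 0.008 m and z of pin in the frame of bore below -0.027 m and angle between pin's own z axis and vertical below 0.15 rad), for 0.2 s.
2. the shaft has been turned until the pin dropped into its cross-hole (horizontal distance between pin and bore below 0.008 m and z of pin in the frame of bore below -0.07 m and angle between pin's own z axis and vertical below 0.15 rad), for 0.2 s.
At the end, for the whole second after the job is handed in: every canister present stands upright at rest on the mat, centre within 92 mm (mat x) and 82 mm (mat y) of the mat's; the pin is upright in the bore, flange within 4 mm of the block; the cover stands on the trough (5 mm in height, 18 mm off centre, 0.2 rad off square) (x of can1 in the frame of mat between -0.092 and 0.092 m and y of can1 in the frame of mat between -0.082 and 0.082 m and z of each of can1, can2, can3, can4 in the frame of mat below 0.012 m and angle between each of can1, can2, can3, can4, pin's own z axis and vertical below 0.15 rad and linear speed of each of can1, can2, can3, can4, cover below 0.03 m/s and x of can2 in the frame of mat between -0.092 and 0.092 m and y of can2 in the frame of mat between -0.082 and 0.082 m and x of can3 in the frame of mat between -0.092 and 0.092 m and y of can3 in the frame of mat between -0.082 and 0.082 m and x of can4 in the frame of mat between -0.092 and 0.092 m and y of can4 in the frame of mat between -0.082 and 0.082 m and horizontal distance between pin and bore below 0.008 m and z of pin in the frame of bore below -0.096 m and horizontal distance between cover and seat below 0.018 m and z of cover in the frame of seat below 0.005 m and angle between cover's own z axis and vertical below 0.08 rad and angle between the y axis of cover and the y axis of seat, either way round below 0.2 rad); the robot touches nothing.
It fails at once if one of the bystanders is moved more than 30 mm (distance of any of glue, brush, jar, awl, slicker, spool from where it was at the start of the episode above 0.03 m).
Of can1, can2, can3, can4 only 2 to 4 are there at a start; the rules pass over those that are not, and their reading is None.
At some moment in a run one of can1, can2, can3, can4 may be knocked a few centimetres aside while the robot is not near it.
It also fails if it takes over 200 s, if anything falls off the work surface, if the arm or the gripper's body presses on something with over 40 N, if the wrist force passes 120 N, or if a joint passes its speed limit or range.

ROBOT

A 6-joint arm with a two-finger parallel gripper is mounted at the origin on the work surface. World frame = base frame: x ahead of the robot, y to its left, z up, the work surface at z = 0. Lengths are in m, angles in rad, forces in N, time in s.
With the tool pointing down it reaches from about 0.325 to 0.925 m from the base axis. Payload 3.1 kg.
Tool frame: the origin (TCP) lies between the finger pads; the fingertips stand 11 mm ahead of it and the grasp point (between the pads) lies 8 mm behind it; z points along the fingers, y is the line along which they close (so a half turn about z gives the same grasp; the last joint's range is limited). The gripper opens to 85 mm and grips with 20 to 120 N. Pads are 22 mm wide; open, the fingers measure 114 mm over their backs; the gripper's body (76 mm by 85 mm) begins 54 mm behind the grasp point. The pads swing forward as they close: fully open they stand 13 mm farther back than shut.
Start: joints at [0.998, 0.217, 1.613, -0, 1.311, -0.112], TCP at [0.278, 0.56, 0.242] pointing down, gripper open.
Joint ranges: [-2.75, 2.75], [-0.78, 2.1], [0.31, 2.55], [-1.13, 4.27], [0.13, 2.63], [-2.58, 2.58]. Speed limits (rad/s): [2.79, 2.79, 3.14, 3.14, 3.14, 3.14].

INTERFACE

Orientations are given as [roll, pitch, yaw] about the fixed x, y, z axes, in that order (R = Rz(yaw) Ry(pitch) Rx(roll)).
In Python, from bench import manip gives the robot as it stands.
- The arm moves only by the shell command python3 -m inch 'ROWS' [FORCE]. ROWS is a JSON object of lists of equal length, an entry for each row: "translation": the shift along the tool's x, y, z in m, a list of three; "roll": the turn about the tool's z in rad; "fingers": the finger opening in m, from 0 to 0.0854. A call has 1 to 10 rows; each row shifts and turns the commanded pose from where the row before left it, along the tool's axes as they then stand; what a row does not reach is not made up. A row lasts 1/12 s, in which the tool goes at most 41.7 mm and 7.16 degrees, less where a joint would pass 70% of its speed; a pose out of reach is approached as far as the arm can. A call with a gripper value outside its range is refused whole. The fingers move at their own pace and stop on an object; FORCE is the grip in N (left out, the last holds). Time passes only in rows, so rows that do not move let the fingers close. It gives the time, the measured TCP pose, the force, the opening and the grip force at its end, in the units of the state.
- manip.get_obs(): the state, without advancing time (a new reading comes with each control period).
- manip.get_image(name): name is "side" or "top"; returns a dict with "img" (480x640x3 uint8, red, green, blue), "depth" (480x640 float32, m along the optical axis (not along the pixel's ray), 0 where there is no reading), "intrinsics" (3x3 intrinsics, pixels), "R" (3x3) and "t" (3): a world point X has camera coordinates R X + t. Camera axes: x right, y down, z forward; pixel columns grow to the right and rows downward; lengths in m; the calibration is good to about 2 mm. A picture is of the moment at which its call begins.
- manip.sign_off(): hands the job in; it is judged then, once.
Trained networks look in a picture, given as the dict that the camera call returned (one of the last four; its "shot" number tells which), for a name from the list of things; names that differ only in an ending like _2 or _b are one class to them, and where a whole thing is asked for, a point or a joint stands for the part that bears it (a point fixed in the world has none). Each returns a list of dicts, best first, with "conf" (0 to 1); they miss things now and then, are a little off and sometimes report something else, mostly with a low value. They report only what shows in the picture. A call takes as long as a camera call.
- manip.find_in(thing, picture): "position" ([column, row] as shares, 0 to 1, of the picture: columns of its width, rows of its height, amid what is visible of it).
- manip.trace(thing, picture): "mask" (480x640 bool, what is visible of it) and "position" ([column, row] as shares, 0 to 1, of the picture: columns of its width, rows of its height, amid what is visible of it).
- manip.landmark_of(thing, picture): "position" ([column, row] as shares, 0 to 1, of the picture: columns of its width, rows of its height: a listed point, or the origin of a listed thing).
The state is a dict: "time_s": time; "joint_positions": joint angles; "joint_vel": joint speeds; "tau": joint torques, N m; "eef_pos": TCP position; "tcp_rot": TCP orientation; "ft_force": force on the tool from outside, world axes, zero at the start; "moment": the same for the moment, N m; "grip_width": finger opening in m; "gripper_force": force on a finger pad.
Only numpy, scipy, OpenCV 4.12 (cv2) and the standard library are available. Lean on these libraries where they do the work, as an engineer would, in place of code of your own. Each camera call takes 0.05 s, during which the arm holds its last target. There are 200 camera calls.

## Working session

There is one attempt and no reset: what is moved stays moved. The work goes in short steps, Python scripts to look and compute and a shell command to move; the robot and the scene stay as the last step left them, time stands still between calls to the robot, and variables do not carry over. Pictures are saved under pics/ and viewed, at most 14 in all, crops included, and the job is handed in when it is done.

```bash
ls; mkdir -p pics; cat > h.py <<'E'
from bench import manip
import numpy as np, cv2
def shot(n,save=None):
    p=manip.get_image(n)
    if save: cv2.imwrite(f'pics/{save}.png',p['img'][:,:,::-1])
    return p
def w(p,u,v,d):
    K=np.array(p['intrinsics']);c=np.linalg.inv(K)@np.array([u,v,1])*d
    return np.array(p['R']).T@(c-np.array(p['t']))
def atz(p,u,v,z):
    K=np.array(p['intrinsics']);R=np.array(p['R']);t=np.array(p['t'])
    o=-R.T@t; r=R.T@np.linalg.inv(K)@np.array([u,v,1]); return o+r*(z-o[2])/r[2]
def cloud(p,mask):
    v,u=np.nonzero(mask&(p['depth']>0)); d=p['depth'][v,u]
    K=np.array(p['intrinsics']);c=np.linalg.inv(K)@np.stack([u*d,v*d,d]); return (np.array(p['R']).T@(c-np.array(p['t'])[:,None])).T
E
python3 - <<'E'
from h import *
np.set_printoptions(precision=4,suppress=True)
print(manip.get_obs())
for n in('top','side'):
    p=shot(n,n+'0'); R=np.array(p['R']);print(n,-R.T@p['t'],R)
    for k in 'stand mat can1 can2 can3 can4 pin holder bore seat cover knob glue brush jar awl slicker spool block'.split():
        l=manip.landmark_of(k,p)[:2]
        for q in l:
            u,v=q['position'][0]*640,q['position'][1]*480
            d=p['depth'][min(479,int(v)),min(639,int(u))]
            print(k,round(q['conf'],2),int(u),int(v),w(p,u,v,d))
E
```

```text
pics
{'time_s': 0.0, 'joint_positions': array([ 0.9978,  0.2178,  1.6149, -0.    ,  1.3113, -0.1122]), 'joint_vel': array([-0.    , -0.0003, -0.0005, -0.0031,  0.0005,  0.0004]), 'tau': array([ -0.    , -39.6847, -30.3854,  -0.0002,   0.0096,  -0.    ]), 'eef_pos': array([0.2775, 0.5592, 0.241 ]), 'tcp_rot': array([-3.1392, -0.0003,  2.6808]), 'ft_force': array([-0.3884,  0.711 ,  0.2798]), 'moment': array([-0.0263,  0.0259,  0.0119]), 'gripper_force': 0.0, 'grip_width': 0.08550154271492881}
top [ 0.4306 -0.0126  1.0512] [[ 0.0013 -1.      0.0045]
 [-0.9918 -0.0019 -0.1281]
 [ 0.1281 -0.0043 -0.9917]]
stand 0.75 264 249 [0.5277 0.0937 0.0267]
mat 0.57 154 251 [0.5254 0.3448 0.0034]
can1 0.96 242 270 [0.4772 0.1285 0.1104]
can1 0.94 282 224 [0.5718 0.0501 0.1079]
can2 0.96 242 270 [0.4772 0.1285 0.1104]
can2 0.94 282 224 [0.5718 0.0501 0.1079]
can3 0.96 242 270 [0.4772 0.1285 0.1104]
can3 0.94 282 224 [0.5718 0.0501 0.1079]
can4 0.96 242 270 [0.4772 0.1285 0.1104]
can4 0.94 282 224 [0.5718 0.0501 0.1079]
pin 0.64 341 197 [ 0.6333 -0.0742  0.0852]
holder 0.93 341 193 [ 0.6377 -0.0721  
[... 1343 characters left out ...]
049  0.0276]
bore 0.89 367 357 [ 0.5656 -0.2993  0.1081]
bore 0.39 314 247 [0.5555 0.0294 0.1094]
seat 0.75 366 404 [ 0.5412 -0.3707  0.0856]
cover 0.87 284 341 [ 0.4593 -0.1149 -0.0024]
knob 0.72 328 298 [ 0.5276 -0.1977  0.1578]
knob 0.44 280 221 [0.4985 0.1039 0.1359]
glue 0.75 398 273 [0.7393 0.01   0.0205]
brush 0.66 374 239 [0.7352 0.1598 0.0146]
jar 0.89 425 341 [ 0.7098 -0.2104  0.0284]
awl 0.93 456 400 [ 0.7204 -0.329  -0.0028]
awl 0.49 322 271 [0.5681 0.0128 0.0553]
slicker 0.86 232 410 [ 0.3413 -0.2837  0.0268]
slicker 0.42 278 218 [0.4953 0.1068 0.1433]
spool 0.66 352 214 [0.7164 0.282  0.0172]
block 0.59 377 239 [0.7397 0.1549 0.0173]
block 0.57 364 406 [ 0.538  -0.3728  0.0836]
```

View pics/top0.png

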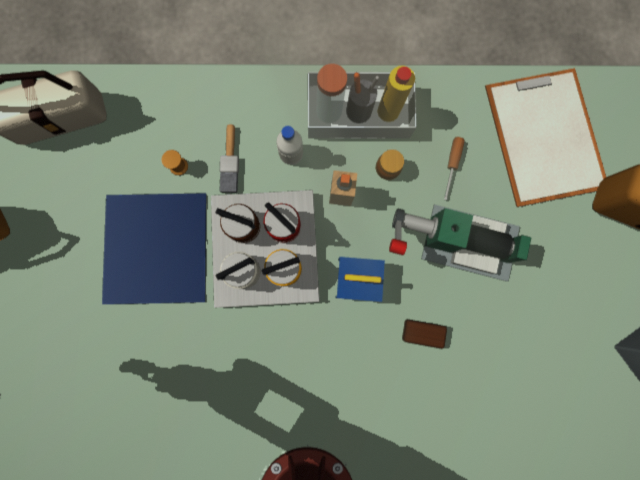

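View pics/side0.png

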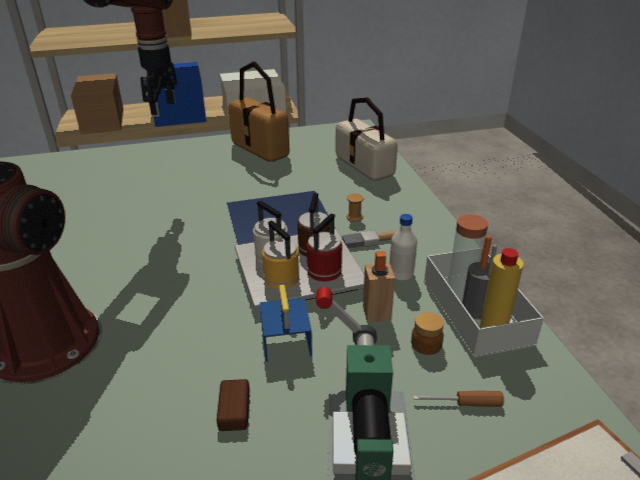

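The top picture shows all four canisters on the stand: brown (239,222), red (282,222), white (238,270), yellow (282,267). The mat is at (155,248), the cover at (361,279), the pin in its holder at (345,182), and the knob at (398,247). The bore is at (456,229), with the roller to its right. Next I'll measure the bars and the bore.

```bash
cat >> h.py <<'E'
def fit(c,name):
    if len(c)<8: print(name,'few',len(c));return
    xy=c[:,:2]; (cx,cy),(a,b),an=cv2.minAreaRect(xy.astype(np.float32)); 
    m=xy.mean(0); e,V=np.linalg.eigh(np.cov((xy-m).T)); v=V[:,1]
    print(name,len(c),'mean',m.round(4),'rect',round(cx,4),round(cy,4),round(a,3),round(b,3),'zmax',c[:,2].max().round(3),'yaw_long',round(np.arctan2(v[1],v[0])%np.pi,3))
def comps(p,sel,lab,minpx=15):
    n,L=cv2.connectedComponents(sel.astype(np.uint8))
    for i in range(1,n):
        if (L==i).sum()>=minpx: fit(cloud(p,L==i),lab)
def zmap(p):
    v,u=np.mgrid[0:480,0:640]; d=p['depth']; K=np.array(p['intrinsics'])
    c=np.linalg.inv(K)@np.stack([(u*d).ravel(),(v*d).ravel(),d.ravel()])
    return (np.array(p['R']).T@(c-np.array(p['t'])[:,None])).T.reshape(480,640,3)
def hsv(p): return cv2.cvtColor(p['img'],cv2.COLOR_RGB2HSV)
E
python3 - <<'E'
from h import *
for n in('top','side'):
    p=shot(n); W=zmap(p);x,y,z=W[...,0],W[...,1],W[...,2];h=hsv(p);H,S,V=h[...,0],h[...,1],h[...,2]; ok=p['depth']>0
    print(n)
    st=ok&(x>.38)&(x<.68)&(y>-.06)&(y<.25)
    comps(p,st&(z>.14)&(z<.175),'bar')
    cv=ok&(x>.38)&(x<.54)&(y>-.19)&(y<-.03)
    comps(p,cv&(z>.095)&(z<.125),'cbar'); comps(p,cv&(z>.055)&(z<.08),'ctop')
    hd=ok&(x>.58)&(x<.70)&(y>-.13)&(y<-.03)
    comps(p,hd&(z>.125)&(z<.165),'grip'); comps(p,hd&(z>.095)&(z<.115),'hold')
    red=ok&((H<5)|(H>174))&(S>180)&(V>120)
    comps(p,red,'red')
    bl=ok&(abs(z-.115)<.012)&(H>65)&(H<95)&(S>80)&(y<-.2)
    comps(p,bl,'block')
    comps(p,ok&(H>105)&(H<130)&(S>100)&(z<.02),'mat',200)
    comps(p,ok&(abs(z-.03)<.008)&(x>.35)&(x<.7)&(y>-.05)&(y<.25),'stand',200)
    tr=ok&(x>.45)&(x<.66)&(y<-.24)&(y>-.5)
    comps(p,tr&(z>.02)&(z<.04),'trough',40)
    comps(p,tr&(z>.1)&(z<.125),'blocks',40)
E
```

```text
top
bar 231 mean [0.5797 0.0524] rect 0.5799 0.0524 0.075 0.012 zmax 0.16 yaw_long 0.813
bar 240 mean [0.5787 0.1418] rect 0.5793 0.1423 0.075 0.012 zmax 0.16 yaw_long 1.205
bar 245 mean [0.4845 0.0498] rect 0.4848 0.0499 0.012 0.076 zmax 0.161 yaw_long 1.916
bar 250 mean [0.4787 0.1397] rect 0.479 0.1401 0.012 0.075 zmax 0.16 yaw_long 2.053
cbar 215 mean [ 0.4616 -0.1136] rect 0.4619 -0.1136 0.071 0.012 zmax 0.117 yaw_long 1.493
ctop 1665 mean [ 0.4614 -0.1131] rect 0.4619 -0.114 0.097 0.088 zmax 0.071 yaw_long 1.457
grip 105 mean [ 0.6569 -0.0762] rect 0.6586 -0.0768 0.018 0.018 zmax 0.153 yaw_long 0.009
hold 463 mean [ 0.656 -0.076] rect 0.659 -0.0769 0.05 0.051 zmax 0.115 yaw_long 0.315
red 45 mean [ 0.862  -0.1962] rect 0.8618 -0.1957 0.021 0.011 zmax 0.196 yaw_long 0.483
red 160 mean [ 0.5218 -0.1776] rect 0.5225 -0.1781 0.028 0.022 zmax 0.168 yaw_long 1.23
block 1016 mean [ 0.5639 -0.3018] rect 0.5647 -0.3034 0.061 0.071 zmax 0.119 yaw_long 2.918
mat 10758 mean [0.5329 0.3454] rect 0.5348 0.3462 0.247 0.229 zmax 0.011 yaw_long 0.004
stand 6837 mean [0.5247 0.089 ] rect 0.532 0
[... 1400 characters left out ...]
0.3286 1.6367] rect 0.3092 2.0009 0.843 0.226 zmax -0.002 yaw_long 1.219
mat 1082 mean [0.5392 0.4081] rect 0.533 0.3758 0.242 0.174 zmax 0.007 yaw_long 3.071
stand 1919 mean [0.5804 0.0337] rect 0.5761 0.0913 0.239 0.176 zmax 0.038 yaw_long 0.731
stand 1372 mean [0.4336 0.0724] rect 0.4394 0.0881 0.062 0.233 zmax 0.038 yaw_long 1.669
trough 1228 mean [ 0.5035 -0.3804] rect 0.5063 -0.3739 0.108 0.035 zmax 0.04 yaw_long 1.298
trough 933 mean [ 0.5867 -0.4034] rect 0.5886 -0.3961 0.107 0.028 zmax 0.038 yaw_long 1.319
trough 94 mean [ 0.5215 -0.4605] rect 0.5238 -0.4612 0.01 0.049 zmax 0.04 yaw_long 2.832
blocks 1487 mean [ 0.5645 -0.3111] rect 0.5661 -0.3059 0.065 0.07 zmax 0.117 yaw_long 2.62
```

```bash
python3 - <<'E'
from h import *
p=shot('top'); a=p['img'][140:310,320:540,::-1]; b=p['img'][190:310,200:330,::-1]
cv2.imwrite('pics/crop1.png',cv2.resize(a,None,fx=3.6,fy=3.5,interpolation=cv2.INTER_CUBIC))
E
```

```text
(no output)
```

View pics/crop1.png

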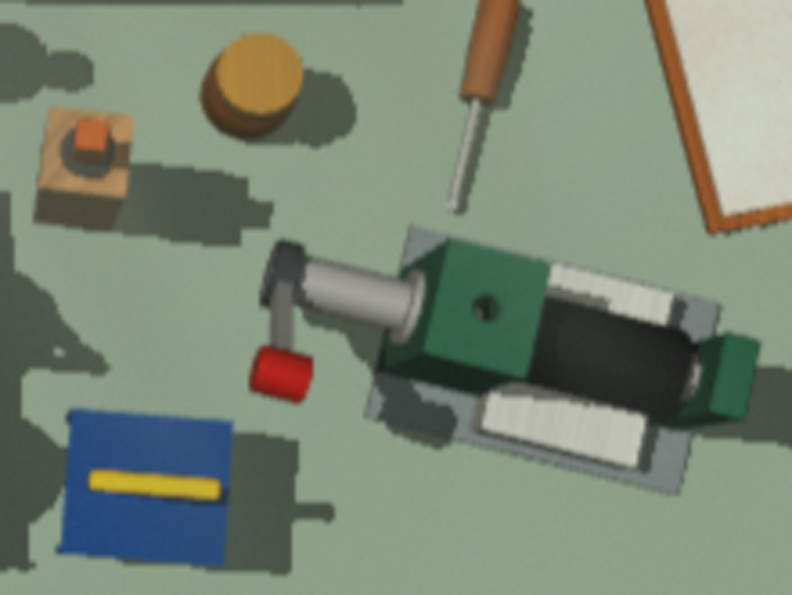

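The bore is at full-frame (455,228), with the shaft running down to the right at about 0.23 rad. The pin's grip is at (345,178) and the crank arm meets the knob mid-length. I'll start with the pin.

```bash
cat > plan.py <<'E'
import sys
from h import *
def plan(x,y,z,yaw=None):
    o=manip.get_obs(); c=o['tcp_rot'][2]; yaw=c if yaw is None else yaw
    d=(yaw-c+np.pi)%(2*np.pi)-np.pi
    dx=np.array([x,y,z])-o['eef_pos']; s,k=np.sin(c+d),np.cos(c+d)
    t=np.array([k*dx[0]+s*dx[1], s*dx[0]-k*dx[1], -dx[2]])
    print('now',o['eef_pos'].round(4),'rpy',o['tcp_rot'].round(3),'t',round(o['time_s'],1),'roll',round(-d,3),'rows',int(np.ceil(abs(d)/.12)),'| then t',t.round(4),'rows',int(np.ceil(np.linalg.norm(t)/.04)))
if __name__=='__main__': plan(*map(float,sys.argv[1:]))
E
python3 plan.py .659 -.077 .241 1.44
python3 - <<'E'
from h import *
p=shot('top'); print(atz(p,455.3,227.7,.115))
W=zmap(p);z=W[...,2];x,y=W[...,0],W[...,1];ok=p['depth']>0
for nm,s in(('hold',ok&(x>.58)&(x<.7)&(y>-.13)&(y<-.03)&(z>.095)&(z<.115)),('block',ok&(abs(z-.115)<.012)&(y<-.2)&(y>-.36)&(x>.5)&(x<.62))):
    print(nm,cv2.minAreaRect(cloud(p,s)[:,:2].astype(np.float32)))
q=shot('side')
for nm,pp in(('top',p),('side',q)):
    for r in manip.landmark_of('bore',pp)[:1]: print(nm,atz(pp,r['position'][0]*640,r['position'][1]*480,.115))
E
```

```text
now [0.2779 0.5598 0.2423] rpy [3.142 0.    2.681] t 2.1 roll 1.241 rows 11 | then t [-0.5817  0.4609  0.0013] rows 19
[ 0.5651772  -0.30415987  0.115     ]
hold ((0.6587890982627869, -0.07698516547679901), (0.05000688135623932, 0.05111491680145264), 83.05325317382812)
block ((0.5649080276489258, -0.30341607332229614), (0.06181355193257332, 0.07196691632270813), 75.22928619384766)
top [ 0.56268417 -0.30837852  0.115     ]
side [ 0.56552926 -0.30652692  0.115     ]
```

```bash
python3 -m inch '{"translation":[[0,0,0],[0,0,0],[0,0,0],[0,0,0],[0,0,0],[0,0,0],[0,0,0],[0,0,0],[0,0,0],[0,0,0]],"roll":[0.12,0.12,0.12,0.12,0.12,0.12,0.12,0.12,0.12,0.12],"fingers":[0.06,0.06,0.06,0.06,0.06,0.06,0.06,0.06,0.06,0.06]}' 60 && python3 -m inch '{"translation":[[-0.029,0.023,0],[-0.029,0.023,0],[-0.029,0.023,0],[-0.029,0.023,0],[-0.029,0.023,0],[-0.029,0.023,0],[-0.029,0.023,0],[-0.029,0.023,0],[-0.029,0.023,0],[-0.029,0.023,0]],"roll":[0,0,0,0,0,0,0,0,0,0],"fingers":[0.06,0.06,0.06,0.06,0.06,0.06,0.06,0.06,0.06,0.06]}' && python3 -m inch '{"translation":[[-0.029,0.023,0],[-0.029,0.023,0],[-0.029,0.023,0],[-0.029,0.023,0],[-0.029,0.023,0],[-0.029,0.023,0],[-0.029,0.023,0],[-0.029,0.023,0],[0,0,0],[0,0,0]],"roll":[0,0,0,0,0,0,0,0,0,0],"fingers":[0.06,0.06,0.06,0.06,0.06,0.06,0.06,0.06,0.06,0.06]}'; python3 plan.py .6595 -.078 .18 1.45
```

```text
time_s: 3.18
eef_pos: [0.2779, 0.5598, 0.2423]
tcp_rot: [-3.142, 0.0, 1.475]
ft_force: [0.2, 0.4, 0.4]
grip_width: 0.0601
gripper_force: 0.0
time_s: 4.02
eef_pos: [0.4817, 0.2488, 0.2426]
tcp_rot: [3.141, -0.0, 1.481]
ft_force: [-0.1, 0.6, -0.6]
grip_width: 0.0602
gripper_force: 0.0
time_s: 4.85
eef_pos: [0.644, 0.0008, 0.242]
tcp_rot: [-3.141, -0.0, 1.477]
ft_force: [-0.1, -0.3, -1.0]
grip_width: 0.0598
gripper_force: 0.0
now [0.644  0.0008 0.242 ] rpy [-3.141 -0.     1.477] t 4.8 roll 0.027 rows 1 | then t [-0.0763  0.0249  0.062 ] rows 3
```

```bash
python3 -m inch '{"translation":[[0,0,0],[-0.026,0.0083,0.005],[-0.026,0.0083,0.005],[-0.0243,0.0083,0.005],[0,0,0.03],[0,0,0.03],[0,0,0.02],[0,0,0.016],[0,0,0],[0,0,0]],"roll":[0.027,0,0,0,0,0,0,0,0,0],"fingers":[0.06,0.06,0.06,0.06,0.06,0.06,0.06,0.06,0.06,0.06]}' && python3 -m inch '{"translation":[[0,0,0],[0,0,0],[0,0,0],[0,0,0],[0,0,0],[0,0,0],[0,0,0]],"roll":[0,0,0,0,0,0,0],"fingers":[0,0,0,0,0,0,0]}' 60; python3 plan.py .6595 -.078 .27 1.45
python3 -c "
from h import *
p=shot('side'); cv2.imwrite('pics/c2.png',cv2.resize(p['img'][180:420,260:500,::-1],None,fx=2.4,fy=2.4,interpolation=cv2.INTER_CUBIC))"
```

```text
time_s: 5.68
eef_pos: [0.6578, -0.0744, 0.1301]
tcp_rot: [-3.138, -0.001, 1.455]
ft_force: [0.7, 0.7, -0.6]
grip_width: 0.0601
gripper_force: 0.0
time_s: 6.27
eef_pos: [0.6605, -0.0761, 0.1335]
tcp_rot: [3.138, -0.0, 1.454]
ft_force: [0.1, 0.4, 5.4]
grip_width: 0.017
gripper_force: 59.7
now [ 0.6605 -0.0761  0.1335] rpy [ 3.138 -0.     1.454] t 6.3 roll 0.004 rows 1 | then t [-0.0021 -0.0008 -0.1365] rows 4
```

View pics/c2.png

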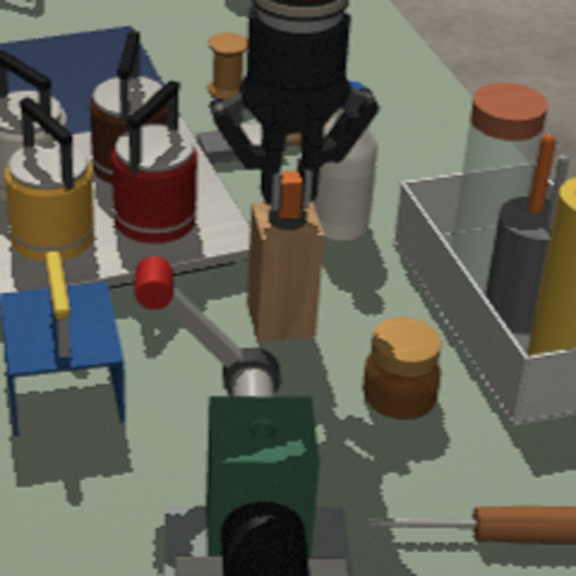

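```bash
python3 -m inch '{"translation":[[0,0,-0.01],[0,0,-0.03],[0,0,-0.04],[0,0,-0.04],[0,0,-0.025],[0,0,0],[0,0,0]],"roll":[0,0,0,0,0,0,0],"fingers":[0,0,0,0,0,0,0]}'; python3 plan.py .5665 -.303 .262
```

```text
time_s: 6.9
eef_pos: [0.6599, -0.0762, 0.2787]
tcp_rot: [3.138, 0.001, 1.454]
ft_force: [-0.5, 0.7, -2.0]
grip_width: 0.0168
gripper_force: 61.1
now [ 0.6599 -0.0762  0.2787] rpy [3.138e+00 1.000e-03 1.454e+00] t 6.9 roll -0.0 rows 0 | then t [-0.2361 -0.0663  0.0167] rows 7
```

```bash
python3 -m inch '{"translation":[[-0.0295,-0.0083,0],[-0.0295,-0.0083,0],[-0.0295,-0.0083,0],[-0.0295,-0.0083,0],[-0.0295,-0.0083,0],[-0.0295,-0.0083,0],[-0.0295,-0.0083,0],[-0.0295,-0.0083,0.016],[0,0,0],[0,0,0]],"roll":[0,0,0,0,0,0,0,0,0,0],"fingers":[0,0,0,0,0,0,0,0,0,0]}'; python3 plan.py .5665 -.303 .252
python3 -c "
from h import *
p=shot('side'); cv2.imwrite('pics/c3.png',cv2.resize(p['img'][240:420,290:440,::-1],None,fx=3.3,fy=3.3,interpolation=cv2.INTER_CUBIC))
p=shot('top'); cv2.imwrite('pics/c3t.png',cv2.resize(p['img'][160:300,380:530,::-1],None,fx=4,fy=4,interpolation=cv2.INTER_CUBIC))"
```

```text
time_s: 7.73
eef_pos: [0.5624, -0.3026, 0.2549]
tcp_rot: [-3.133, -0.005, 1.45]
ft_force: [0.6, 0.5, -1.1]
grip_width: 0.0173
gripper_force: 60.9
now [ 0.5624 -0.3026  0.2549] rpy [-3.133 -0.005  1.45 ] t 7.7 roll -0.0 rows 0 | then t [0.0001 0.0042 0.0029] rows 1
```

View pics/c3.png

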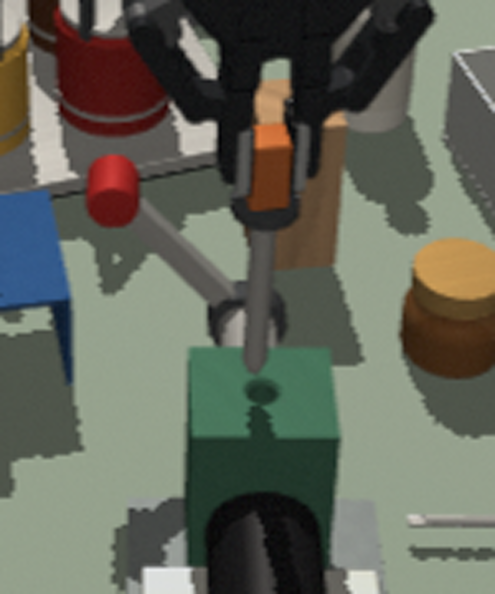

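Side view: the pin foot is at full-frame (367.3,352) and the bore mouth at (369.4,358.5). I'll work out the difference.

```bash
python3 -c "
from h import *
p=shot('side'); b=atz(p,369.4,358.5,.115); f=atz(p,367.3,351.6,.1295); print(b,f,b-f)
import plan; o=manip.get_obs()['eef_pos']; print(o); plan.plan(*(o+b-f)); plan.plan(.5665,-.3035,.21)"
```

```text
[ 0.56546139 -0.30767801  0.115     ] [ 0.56187982 -0.30610438  0.1295    ] [ 0.00358157 -0.00157363 -0.0145    ]
[ 0.5652578  -0.30131456  0.25857515]
now [ 0.5653 -0.3013  0.2586] rpy [-3.139e+00 -2.000e-03  1.454e+00] t 7.9 roll -0.0 rows 0 | then t [-0.0011  0.0037  0.0145] rows 1
now [ 0.5653 -0.3013  0.2586] rpy [-3.139e+00 -2.000e-03  1.454e+00] t 7.9 roll -0.0 rows 0 | then t [-0.002   0.0015  0.0486] rows 2
```

```bash
python3 -m inch '{"translation":[[-0.0025,0.001,0.005],[0,0,0.005],[0,0,0.005],[0,0,0.005],[0,0,0.005],[0,0,0.005],[0,0,0.005],[0,0,0],[0,0,0]],"roll":[0,0,0,0,0,0,0,0,0],"fingers":[0,0,0,0,0,0,0,0,0]}'; python3 plan.py .566 -.304 .21
```

```text
time_s: 8.63
eef_pos: [0.566, -0.3047, 0.2244]
tcp_rot: [-3.14, -0.001, 1.454]
ft_force: [0.4, 0.7, -2.6]
grip_width: 0.0168
gripper_force: 60.9
now [ 0.566  -0.3047  0.2244] rpy [-3.140e+00 -1.000e-03  1.454e+00] t 8.6 roll -0.0 rows 0 | then t [ 0.0007 -0.      0.0144] rows 1
```

```bash
python3 -m inch '{"translation":[[0,0,0.005],[0,0,0.005],[0,0,0.004],[0,0,0],[0,0,0]],"roll":[0,0,0,0,0],"fingers":[0,0,0,0,0]}' && python3 -m inch '{"translation":[[0,0,0],[0,0,0],[0,0,0],[0,0,0],[0,0,0],[0,0,0]],"roll":[0,0,0,0,0,0],"fingers":[0.05,0.05,0.05,0.05,0.05,0.05]}';python3 -c "
from h import *
p=shot('side'); cv2.imwrite('pics/c4.png',cv2.resize(p['img'][240:420,290:440,::-1],None,fx=3.3,fy=3.3,interpolation=cv2.INTER_CUBIC))"
```

```text
time_s: 9.05
eef_pos: [0.566, -0.3047, 0.2102]
tcp_rot: [-3.14, -0.001, 1.454]
ft_force: [0.4, 2.2, -2.9]
grip_width: 0.017
gripper_force: 60.9
time_s: 9.55
eef_pos: [0.5665, -0.3056, 0.2118]
tcp_rot: [3.141, 0.001, 1.454]
ft_force: [-0.4, 0.2, 0.5]
grip_width: 0.0499
gripper_force: 0.0
```

View pics/c4.png

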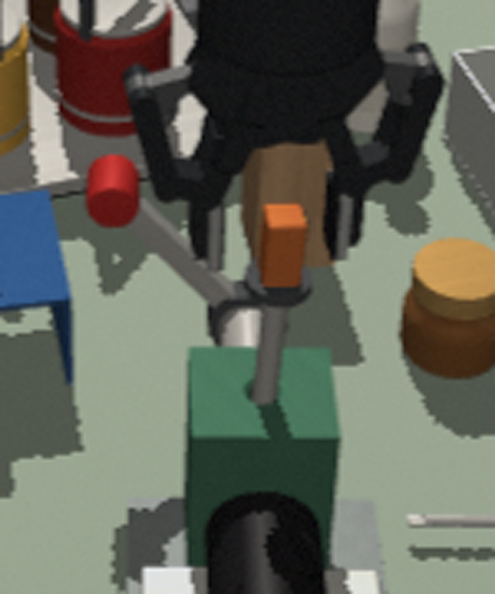

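The pin stands in the bore on the shaft, grip at (284,245) in the crop, tilted only slightly. On to the crank.

```bash
python3 -m inch '{"translation":[[0,0,-0.02],[0,0,-0.03],[0,0,-0.035],[0,0,0],[0,0,0],[0,0,0],[0,0,0],[0,0,0],[0,0,0],[0,0,0]],"roll":[0,0,0,-0.12,-0.12,-0.12,-0.12,-0.12,-0.12,-0.12],"fingers":[0.06,0.06,0.06,0.06,0.06,0.06,0.06,0.06,0.06,0.06]}' && python3 -m inch '{"translation":[[0,0,0],[0,0,0],[0,0,0],[0,0,0],[0,0,0],[0,0,0]],"roll":[-0.12,-0.12,-0.12,-0.12,-0.12,0],"fingers":[0.06,0.06,0.06,0.06,0.06,0.06]}'; python3 plan.py .5228 -.1794 .25 2.89
python3 - <<'E'
from h import *
for n in('top','side'):
    p=shot(n); W=zmap(p);h=hsv(p);H,S,V=h[...,0],h[...,1],h[...,2]
    m=(p['depth']>0)&((H<6)|(H>172))&(S>170)&(V>90)&(abs(W[...,0]-.52)<.06)&(abs(W[...,1]+.18)<.06)&(W[...,2]>.1)
    c=cloud(p,m); fit(c,n); print(c.min(0),c.max(0))
    print(manip.find_in('pin',p)[:1])
E
```

```text
time_s: 10.43
eef_pos: [0.5663, -0.3052, 0.2963]
tcp_rot: [-3.141, 0.0, 2.3]
ft_force: [-0.3, -0.3, -0.4]
grip_width: 0.0603
gripper_force: 0.0
time_s: 10.93
eef_pos: [0.5663, -0.3053, 0.2963]
tcp_rot: [-3.141, 0.0, 2.896]
ft_force: [-0.1, -0.0, -0.3]
grip_width: 0.0601
gripper_force: 0.0
now [ 0.5663 -0.3053  0.2963] rpy [-3.141  0.     2.896] t 10.9 roll 0.006 rows 1 | then t [0.0735 0.1111 0.0463] rows 4
top 182 mean [ 0.5212 -0.1777] rect 0.5017 -0.1934 0.085 0.031 zmax 0.648 yaw_long 0.754
[ 0.46110882 -0.22046676  0.15316092] [ 0.53507545 -0.16247479  0.64798543]
[{'position': [0.727, 0.4744], 'conf': 0.66}]
side 180 mean [ 0.5216 -0.1846] rect 0.5231 -0.1822 0.034 0.024 zmax 0.164 yaw_long 1.331
[ 0.50862969 -0.19871848  0.14990909] [ 0.53676135 -0.16610682  0.16390423]
[{'position': [0.5811, 0.6833], 'conf': 0.94}]
```

```bash
python3 -m inch '{"translation":[[0.0185,0.0278,0],[0.0185,0.0278,0],[0.0185,0.0278,0.01],[0.018,0.0277,0.016],[0,0,0.03],[0,0,0.03],[0,0,0.03],[0,0,0.035],[0,0,0],[0,0,0]],"roll":[0.006,0,0,0,0,0,0,0,0,0],"fingers":[0.06,0.06,0.06,0.06,0.06,0.06,0.06,0.06,0.06,0.06]}'; python3 plan.py .5228 -.1796 .145
```

```text
time_s: 11.97
eef_pos: [0.521, -0.1783, 0.1433]
tcp_rot: [3.14, -0.006, 2.887]
ft_force: [0.6, -0.2, 0.6]
grip_width: 0.06
gripper_force: 0.0
now [ 0.521  -0.1783  0.1433] rpy [ 3.14  -0.006  2.887] t 12.0 roll -0.0 rows 0 | then t [-0.002  -0.0008 -0.0017] rows 1
```

```bash
python3 -m inch '{"translation":[[0,0,0],[0,0,0],[0,0,0],[0,0,0],[0,0,0],[0,0,0]],"roll":[0,0,0,0,0,0],"fingers":[0,0,0,0,0,0]}' 25; python3 plan.py .5228 -.1796 .145; python3 -c "
from h import *
p=shot('side'); cv2.imwrite('pics/c5.png',cv2.resize(p['img'][220:400,270:450,::-1],None,fx=3,fy=3,interpolation=cv2.INTER_CUBIC))"
```

```text
time_s: 12.47
eef_pos: [0.525, -0.1792, 0.1485]
tcp_rot: [3.141, 0.005, 2.887]
ft_force: [-0.6, 5.4, 5.8]
grip_width: 0.0294
gripper_force: 29.3
now [ 0.525  -0.1792  0.1485] rpy [3.141 0.005 2.887] t 12.5 roll -0.0 rows 0 | then t [ 0.002  -0.0009  0.0035] rows 1
```

View pics/c5.png

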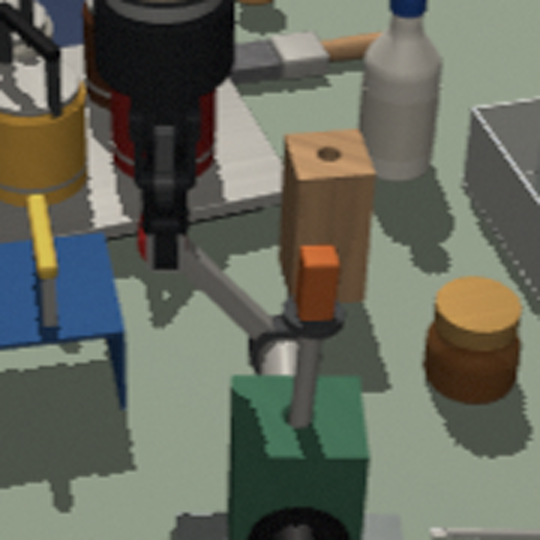

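Side view: the knob is pinched between the pads at (160,235), with the pin standing at (318,290). Now I'll turn it.

```bash
python3 -m inch '{"translation":[[-0.0046,0,-0.0035],[-0.0048,0,-0.0032],[-0.0049,0,-0.003],[-0.0051,0,-0.0027],[-0.0052,0,-0.0025],[-0.0053,0,-0.0022],[-0.0054,0,-0.0019],[0,0,0]],"roll":[0,0,0,0,0,0,0,0],"fingers":[0,0,0,0,0,0,0,0]}'; python3 - <<'E'
from h import *
p=shot('side')
h=hsv(p);W=zmap(p)
m=(h[...,0]>5)&(h[...,0]<14)&(h[...,1]>170)&(p['depth']>0)&(abs(W[...,0]-.566)<.04)&(abs(W[...,1]+.305)<.04)&(W[...,2]>.1)
c=cloud(p,m);print(len(c),c.mean(0),c[:,2].min(),c[:,2].max())
E
```

```text
time_s: 13.18
eef_pos: [0.5559, -0.1873, 0.1642]
tcp_rot: [3.14, -0.005, 2.888]
ft_force: [-2.6, 3.4, 2.1]
grip_width: 0.0292
gripper_force: 28.5
278 [ 0.55384354 -0.30477205  0.20930923] 0.1845466888903948 0.2234692329168124
```

```bash
cat > pz.py <<'E'
from h import *
p=shot('side')
h=hsv(p);W=zmap(p)
m=(h[...,0]>5)&(h[...,0]<14)&(h[...,1]>170)&(p['depth']>0)&(abs(W[...,0]-.566)<.04)&(abs(W[...,1]+.305)<.04)&(W[...,2]>.1)
c=cloud(p,m);print('pin',len(c),c.mean(0).round(4),c[:,2].min().round(4),c[:,2].max().round(4))
E
python3 -m inch '{"translation":[[-0.0033,0,-0.001],[-0.0033,0,-0.0009],[-0.0033,0,-0.0008],[-0.0034,0,-0.0007],[-0.0034,0,-0.0006],[-0.0034,0,-0.0005]],"roll":[0,0,0,0,0,0],"fingers":[0,0,0,0,0,0]}'; python3 pz.py
```

```text
time_s: 13.73
eef_pos: [0.5744, -0.1921, 0.1687]
tcp_rot: [3.141, -0.007, 2.888]
ft_force: [-4.9, 3.6, 2.9]
grip_width: 0.0292
gripper_force: 28.5
pin 281 [ 0.5523 -0.3052  0.2095] 0.1831 0.2241
```

```bash
python3 -m inch '{"translation":[[-0.0034,0,-0.0005],[-0.0034,0,-0.0004],[-0.0034,0,-0.0003],[-0.0034,0,-0.0001]],"roll":[0,0,0,0],"fingers":[0,0,0,0]}'; python3 pz.py
```

```text
time_s: 14.12
eef_pos: [0.5882, -0.1957, 0.1701]
tcp_rot: [3.141, -0.005, 2.888]
ft_force: [-4.4, 3.3, 2.5]
grip_width: 0.0293
gripper_force: 28.5
pin 287 [ 0.5515 -0.3081  0.2093] 0.1863 0.2242
```

```bash
python3 -m inch '{"translation":[[-0.0034,0,0],[-0.0034,0,0.0001],[-0.0034,0,0.0002],[-0.0034,0,0.0003],[-0.0034,0,0.0004]],"roll":[0,0,0,0,0],"fingers":[0,0,0,0,0]}'; python3 pz.py
```

```text
time_s: 14.58
eef_pos: [0.6054, -0.2002, 0.1697]
tcp_rot: [3.141, -0.003, 2.888]
ft_force: [-3.4, 3.9, 4.1]
grip_width: 0.0294
gripper_force: 28.8
pin 271 [ 0.552  -0.3087  0.2084] 0.1838 0.2233
```

```bash
python3 -m inch '{"translation":[[-0.0034,0,0.0005],[-0.0034,0,0.0006],[-0.0034,0,0.0007],[-0.0034,0,0.0008]],"roll":[0,0,0,0],"fingers":[0,0,0,0]}'; python3 pz.py
```

```text
time_s: 14.97
eef_pos: [0.6192, -0.2038, 0.1674]
tcp_rot: [3.141, -0.001, 2.888]
ft_force: [-2.5, 3.4, 4.7]
grip_width: 0.0295
gripper_force: 29.1
pin 261 [ 0.559  -0.3106  0.1989] 0.1766 0.2134
```

```bash
python3 -m inch '{"translation":[[0,0,0],[0,0,0],[0,0,0]],"roll":[0,0,0],"fingers":[0,0,0]}'; python3 pz.py
```

```text
time_s: 15.27
eef_pos: [0.6198, -0.204, 0.1673]
tcp_rot: [3.141, 0.001, 2.888]
ft_force: [-1.1, 5.3, 4.6]
grip_width: 0.0294
gripper_force: 29.2
pin 235 [ 0.5617 -0.312   0.1541] 0.1298 0.1686
```

```bash
python3 -m inch '{"translation":[[0,0,0],[0,0,0],[0,0,0],[0,0,0],[0,0,-0.02],[0,0,-0.03],[0,0,-0.035],[0,0,0]],"roll":[0,0,0,0,0,0,0,0],"fingers":[0.06,0.06,0.06,0.06,0.06,0.06,0.06,0.06]}'; python3 plan.py .566 -.3045 .235; python3 pz.py
```

```text
time_s: 15.98
eef_pos: [0.6234, -0.2066, 0.2605]
tcp_rot: [-3.138, 0.015, 2.888]
ft_force: [0.6, -1.1, 1.7]
grip_width: 0.0605
gripper_force: 0.0
now [ 0.6234 -0.2066  0.2605] rpy [-3.138  0.015  2.888] t 16.0 roll -0.0 rows 0 | then t [ 0.031  -0.1092  0.0255] rows 3
pin 237 [ 0.5616 -0.3117  0.1545] 0.1302 0.1693
```

```bash
python3 -m inch '{"translation":[[0.0078,-0.0273,0],[0.0078,-0.0273,0],[0.0077,-0.0273,0],[0.0077,-0.0273,0],[0,0,0.012],[0,0,0.012],[0,0,0],[0,0,0],[0,0,0]],"roll":[0,0,0,0,0,0,0,0,0],"fingers":[0,0,0,0,0,0,0,0,0]}'; python3 plan.py .566 -.3045 .20
```

```text
time_s: 16.78
eef_pos: [0.5621, -0.301, 0.2267]
tcp_rot: [3.141, -0.001, 2.889]
ft_force: [0.3, -0.6, -0.6]
grip_width: -0.0001
gripper_force: 0.0
now [ 0.5621 -0.301   0.2267] rpy [ 3.141e+00 -1.000e-03  2.889e+00] t 16.8 roll -0.0 rows 0 | then t [-0.0046 -0.0024  0.0267] rows 1
```

```bash
python3 -m inch '{"translation":[[-0.0045,-0.0024,0.006],[0,0,0.006],[0,0,0.006],[0,0,0.006],[0,0,0.004],[0,0,0.003],[0,0,0]],"roll":[0,0,0,0,0,0,0],"fingers":[0,0,0,0,0,0,0]}'; python3 plan.py .566 -.3045 .18; python3 pz.py
```

```text
time_s: 17.37
eef_pos: [0.565, -0.3052, 0.1952]
tcp_rot: [3.141, -0.002, 2.888]
ft_force: [-0.1, -0.4, 0.3]
grip_width: -0.0001
gripper_force: 0.0
now [ 0.565  -0.3052  0.1952] rpy [ 3.141e+00 -2.000e-03  2.888e+00] t 17.4 roll -0.0 rows 0 | then t [-0.0008  0.0009  0.0152] rows 1
pin 239 [ 0.5616 -0.312   0.1566] 0.1307 0.4275
```

```bash
python3 -m inch '{"translation":[[0,0,0.003],[0,0,0.003],[0,0,0.003],[0,0,0.003],[0,0,0.003],[0,0,0]],"roll":[0,0,0,0,0,0],"fingers":[0,0,0,0,0,0]}';  python3 pz.py
```

```text
time_s: 17.92
eef_pos: [0.5651, -0.3053, 0.1804]
tcp_rot: [3.141, -0.002, 2.888]
ft_force: [-0.1, 0.7, 0.1]
grip_width: -0.0
gripper_force: 0.0
pin 183 [ 0.5611 -0.3144  0.155 ] 0.1298 0.4215
```

```bash
python3 -m inch '{"translation":[[0,0,0.003],[0,0,0.003],[0,0,0.003],[0,0,0.003],[0,0,0]],"roll":[0,0,0,0,0],"fingers":[0,0,0,0,0]}';  python3 pz.py
```

```text
time_s: 18.38
eef_pos: [0.5662, -0.306, 0.17]
tcp_rot: [-3.141, 0.002, 2.888]
ft_force: [1.1, -0.3, 5.0]
grip_width: -0.0001
gripper_force: 1.8
pin 164 [ 0.561  -0.3141  0.1423] 0.1221 0.4707
```

```bash
python3 -m inch '{"translation":[[0,0,0.002],[0,0,0.002],[0,0,0.002],[0,0,0]],"roll":[0,0,0,0],"fingers":[0,0,0,0]}';  python3 pz.py
```

```text
time_s: 18.77
eef_pos: [0.5675, -0.3066, 0.1682]
tcp_rot: [-3.14, 0.005, 2.888]
ft_force: [-2.1, 2.0, 16.2]
grip_width: -0.0001
gripper_force: 7.9
pin 167 [ 0.5615 -0.3146  0.1385] 0.1212 0.1556
```

```bash
python3 -m inch '{"translation":[[0,0,-0.02],[0,0,-0.03],[0,0,-0.03],[0,0,0],[0,0,0],[0,0,0],[0,0,0],[0,0,0],[0,0,0],[0,0,0]],"roll":[0,0,0,0.12,0.12,0.12,0.12,0.12,0.12,0.12],"fingers":[0,0,0,0.06,0.06,0.06,0.06,0.06,0.06,0.06]}' && python3 -m inch '{"translation":[[0,0,0],[0,0,0],[0,0,0],[0,0,0],[0,0,0],[0,0,0]],"roll":[0.12,0.12,0.12,0.12,0.08,0],"fingers":[0.06,0.06,0.06,0.06,0.06,0.06]}'; python3 pz.py; python3 plan.py .463 -.114 .2 1.493
```

```text
time_s: 19.65
eef_pos: [0.5646, -0.305, 0.2417]
tcp_rot: [-3.14, -0.003, 2.042]
ft_force: [-0.6, 0.7, 0.3]
grip_width: 0.0599
gripper_force: 0.0
time_s: 20.15
eef_pos: [0.5647, -0.3051, 0.2417]
tcp_rot: [-3.139, -0.002, 1.487]
ft_force: [-0.4, 0.6, 0.2]
grip_width: 0.0602
gripper_force: 0.0
pin 233 [ 0.563  -0.3125  0.1517] 0.1215 0.5413
now [ 0.5648 -0.3051  0.2419] rpy [-3.139e+00 -1.000e-03  1.490e+00] t 20.2 roll -0.003 rows 1 | then t [ 0.1827 -0.1163  0.0419] rows 6
```

```bash
python3 -m inch '{"translation":[[0.0305,-0.0194,0],[0.0305,-0.0194,0],[0.0305,-0.0194,0],[0.0305,-0.0194,0],[0.0305,-0.0194,0],[0.0302,-0.0193,0],[0,0,0.04],[0,0,0],[0,0,0],[0,0,0]],"roll":[0,0,0,0,0,0,0,0,0,0],"fingers":[0.06,0.06,0.06,0.06,0.06,0.06,0.06,0.06,0.06,0.06]}'; python3 pz.py; python3 plan.py .463 -.114 .102 1.493;python3 -c "
from h import *
p=shot('side'); cv2.imwrite('pics/c6.png',cv2.resize(p['img'][220:420,240:440,::-1],None,fx=2.8,fy=2.8,interpolation=cv2.INTER_CUBIC))"
```

```text
time_s: 21.03
eef_pos: [0.4651, -0.1145, 0.2038]
tcp_rot: [-3.141, 0.0, 1.488]
ft_force: [0.6, 0.6, 0.6]
grip_width: 0.0603
gripper_force: 0.0
pin 238 [ 0.5625 -0.3118  0.1439] 0.121 0.1592
now [ 0.4659 -0.1149  0.2046] rpy [3.140e+00 1.000e-03 1.488e+00] t 21.1 roll -0.005 rows 1 | then t [ 0.0007 -0.003   0.1026] rows 3
```

View pics/c6.png

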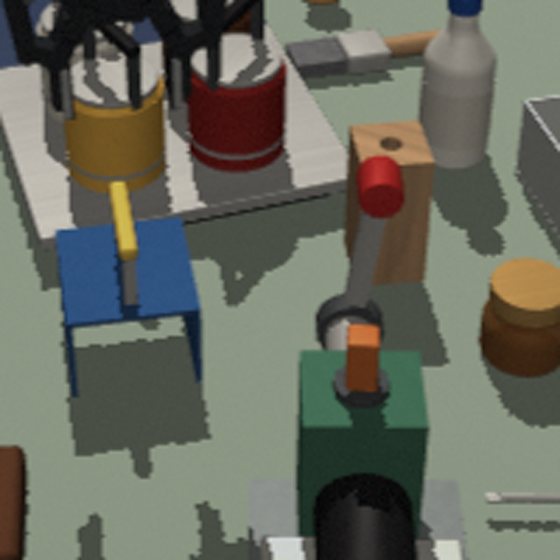

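The pin's flange sits on the block at crop (362,385), and the cover handle is at (122,220). The canisters look undisturbed. Taking the cover next.

```bash
python3 -m inch '{"translation":[[0,-0.003,0.03],[0,0,0.03],[0,0,0.03],[0,0,0.013],[0,0,0],[0,0,0]],"roll":[0,0,0,0,0,0],"fingers":[0.06,0.06,0.06,0.06,0.06,0.06]}' && python3 -m inch '{"translation":[[0,0,0],[0,0,0],[0,0,0],[0,0,0],[0,0,0],[0,0,0],[0,0,0]],"roll":[0,0,0,0,0,0,0],"fingers":[0,0,0,0,0,0,0]}' 60; python3 plan.py .545 -.386 .22 1.325
```

```text
time_s: 21.63
eef_pos: [0.4625, -0.1144, 0.1008]
tcp_rot: [-3.141, -0.0, 1.487]
ft_force: [0.7, 0.1, 0.5]
grip_width: 0.06
gripper_force: 0.0
time_s: 22.22
eef_pos: [0.4632, -0.1142, 0.1021]
tcp_rot: [3.139, 0.001, 1.488]
ft_force: [-0.8, 0.6, 5.5]
grip_width: 0.0104
gripper_force: 59.4
now [ 0.4632 -0.1142  0.1021] rpy [3.139e+00 1.000e-03 1.488e+00] t 22.2 roll 0.163 rows 2 | then t [-0.2437  0.1455 -0.1179] rows 8
```

```bash
python3 -m inch '{"translation":[[0,0,-0.01],[0,0,-0.03],[0,0,-0.04],[0,0,-0.04],[0,0,-0.04],[0,0,-0.035],[0,0,0],[0,0,0],[0,0,0]],"roll":[0,0,0,0,0,0,0.082,0.081,0],"fingers":[0,0,0,0,0,0,0,0,0]}'; python3 plan.py .5452 -.3864 .25 1.325
```

```text
time_s: 22.97
eef_pos: [0.4613, -0.1134, 0.2958]
tcp_rot: [-3.141, -0.0, 1.324]
ft_force: [0.3, 0.5, -3.7]
grip_width: 0.0104
gripper_force: 58.9
now [ 0.4613 -0.1134  0.2958] rpy [-3.141 -0.     1.324] t 23.0 roll -0.001 rows 1 | then t [-0.2444  0.1478  0.0458] rows 8
```

```bash
python3 -m inch '{"translation":[[-0.0305,0.0185,0],[-0.0305,0.0185,0],[-0.0305,0.0185,0],[-0.0305,0.0185,0],[-0.0305,0.0185,0],[-0.0305,0.0185,0],[-0.0305,0.0185,0],[-0.0305,0.0185,0],[0,0,0],[0,0,0]],"roll":[0,0,0,0,0,0,0,0,0,0],"fingers":[0,0,0,0,0,0,0,0,0,0]}' && python3 -m inch '{"translation":[[0,0,0.03],[0,0,0.02],[0,0,0],[0,0,0]],"roll":[0,0,0,0],"fingers":[0,0,0,0]}'; python3 plan.py .5452 -.3864 .132 1.325;python3 -c "
from h import *
p=shot('side'); cv2.imwrite('pics/c7.png',cv2.resize(p['img'][260:480,270:470,::-1],None,fx=2.7,fy=2.7,interpolation=cv2.INTER_CUBIC))"
```

```text
time_s: 23.8
eef_pos: [0.545, -0.3874, 0.2923]
tcp_rot: [-3.137, -0.003, 1.324]
ft_force: [-0.3, 0.9, -3.1]
grip_width: 0.0107
gripper_force: 59.1
time_s: 24.13
eef_pos: [0.5445, -0.3839, 0.2427]
tcp_rot: [-3.136, -0.003, 1.327]
ft_force: [-0.1, 0.4, -3.0]
grip_width: 0.0105
gripper_force: 59.1
now [ 0.5445 -0.3839  0.2427] rpy [-3.136e+00 -3.000e-03  1.327e+00] t 24.1 roll 0.002 rows 1 | then t [-0.0023  0.0013  0.1107] rows 3
```

View pics/c7.png

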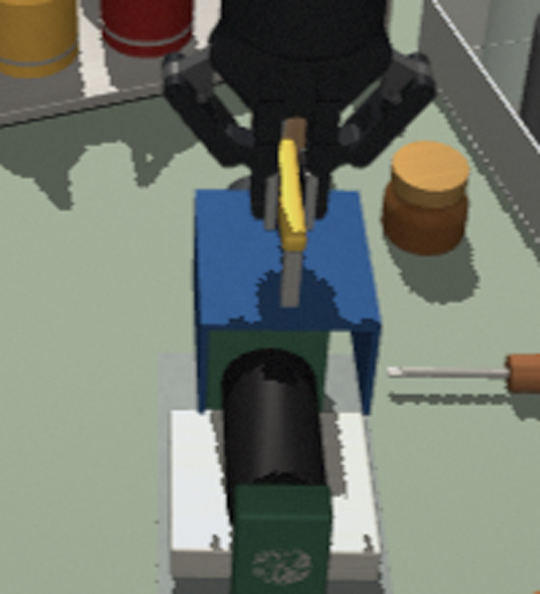

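Side view: the cover hangs square above the roller at (285,260). The trough's near edge runs from (172,548) to (378,550), which gives a check on the seat.

```bash
python3 -c "
from h import *
p=shot('side'); f=lambda u,v,z:atz(p,270+u/2.7,260+v/2.7,z)
a=f(172,548,.03);b=f(378,550,.03);y=np.array([.2435,.9699,0]);print(a,b,np.linalg.norm(a-b),np.arctan2(*(b-a)[[1,0]]),(a+b)/2+.049*y)
h=hsv(p);W=zmap(p);m=(p['depth']>0)&(h[...,0]>100)&(h[...,0]<128)&(h[...,1]>120)&(abs(W[...,1]+.386)<.09)&(abs(W[...,0]-.545)<.09)&(W[...,2]>.19)
c=cloud(p,m);print(np.median(c[:,2]),cv2.minAreaRect(c[c[:,2]>c[:,2].max()-.012][:,:2].astype(np.float32)))
import plan;plan.plan(.5452,-.3864,.136,1.325)"
```

```text
[ 0.47718898 -0.41977511  0.03      ] [ 0.58650056 -0.44772181  0.03      ] 0.11282747993408976 -0.25029950210710933 [ 0.54377627 -0.38622336  0.03      ]
0.20750935145608185 ((0.5618435740470886, -0.39865320920944214), (0.002288039308041334, 0.001176945399492979), 61.17298889160156)
now [ 0.5464 -0.3859  0.2468] rpy [3.140e+00 1.000e-03 1.326e+00] t 24.2 roll 0.001 rows 1 | then t [-0.0008 -0.0011  0.1108] rows 3
```

```bash
python3 -m inch '{"translation":[[-0.001,-0.001,0.02],[0,0,0.02],[0,0,0.02],[0,0,0.01],[0,0,0.01],[0,0,0.01],[0,0,0.01],[0,0,0.008],[0,0,0.004],[0,0,0]],"roll":[0,0,0,0,0,0,0,0,0,0],"fingers":[0,0,0,0,0,0,0,0,0,0]}'; python3 plan.py .5452 -.3864 .132 1.325
```

```text
time_s: 25.07
eef_pos: [0.5446, -0.3869, 0.133]
tcp_rot: [-3.141, -0.0, 1.325]
ft_force: [-0.5, 0.2, -3.6]
grip_width: 0.0105
gripper_force: 59.1
now [ 0.5446 -0.3869  0.133 ] rpy [-3.141 -0.     1.325] t 25.1 roll -0.0 rows 1 | then t [0.0006 0.0005 0.001 ] rows 1
```

```bash
python3 -m inch '{"translation":[[0,0,0.0015],[0,0,0],[0,0,0],[0,0,0],[0,0,0],[0,0,-0.02],[0,0,-0.03],[0,0,-0.04],[0,0,-0.04],[0,0,0]],"roll":[0,0,0,0,0,0,0,0,0,0],"fingers":[0,0,0.05,0.05,0.05,0.05,0.05,0.05,0.05,0.05]}'; python3 plan.py .566 -.305 .23
python3 - <<'E'
from h import *
p=shot('top'); W=zmap(p);x,y,z=W[...,0],W[...,1],W[...,2];ok=p['depth']>0
comps(p,ok&(x>.38)&(x<.68)&(y>-.06)&(y<.25)&(z>.14)&(z<.175),'bar')
p=shot('side'); W=zmap(p);x,y,z=W[...,0],W[...,1],W[...,2];ok=p['depth']>0;h=hsv(p)
m=ok&(h[...,0]>100)&(h[...,0]<128)&(h[...,1]>120)&(abs(y+.386)<.09)&(abs(x-.545)<.09)&(z>.06)&(z<.2)
comps(p,m&(z>.085),'cov');comps(p,ok&(h[...,0]>20)&(h[...,0]<34)&(h[...,1]>120)&(abs(y+.386)<.09)&(abs(x-.545)<.09)&(z>.1),'cbar')
E
python3 pz.py
```

```text
time_s: 25.9
eef_pos: [0.5492, -0.3908, 0.2749]
tcp_rot: [3.124, 0.009, 1.325]
ft_force: [1.3, -0.6, 2.2]
grip_width: 0.0504
gripper_force: 0.0
now [ 0.5492 -0.3908  0.2749] rpy [3.124 0.009 1.325] t 25.9 roll -0.0 rows 0 | then t [ 0.0873 -0.0046  0.0449] rows 3
bar 233 mean [0.5798 0.0524] rect 0.5801 0.0524 0.074 0.012 zmax 0.161 yaw_long 0.811
bar 238 mean [0.5788 0.142 ] rect 0.5794 0.1427 0.075 0.012 zmax 0.161 yaw_long 1.203
bar 247 mean [0.4845 0.0496] rect 0.4846 0.0499 0.012 0.076 zmax 0.16 yaw_long 1.915
bar 249 mean [0.4785 0.14  ] rect 0.479 0.1401 0.012 0.075 zmax 0.16 yaw_long 2.054
cov 2706 mean [ 0.5423 -0.3938] rect 0.5444 -0.3888 0.1 0.087 zmax 0.099 yaw_long 1.424
cbar 352 mean [ 0.544  -0.3905] rect 0.5481 -0.3762 0.101 0.012 zmax 0.145 yaw_long 1.322
pin 224 [ 0.5625 -0.312   0.1438] 0.1206 0.1574
```

The cover sits at the seat (top 0.097 m, yaw 1.32) and the pin is home (grip top 0.157 m). Now the canisters, brown first.

```bash
python3 -m inch '{"translation":[[0,0,0]],"roll":[0.122],"fingers":[0.05]}'; python3 plan.py .580 .1425 .22 1.203
```

```text
time_s: 26.13
eef_pos: [0.5443, -0.3866, 0.2609]
tcp_rot: [-3.14, -0.001, 1.201]
ft_force: [1.0, -0.4, 0.1]
grip_width: 0.0498
gripper_force: 0.0
now [ 0.5443 -0.3866  0.2609] rpy [-3.140e+00 -1.000e-03  1.201e+00] t 26.1 roll -0.002 rows 1 | then t [ 0.5066 -0.1569  0.0409] rows 14
```

```bash
python3 -m inch '{"translation":[[0.036,-0.0112,0],[0.036,-0.0112,0],[0.036,-0.0112,0],[0.036,-0.0112,0],[0.036,-0.0112,0],[0.036,-0.0112,0],[0.036,-0.0112,0],[0.036,-0.0112,0],[0.036,-0.0112,0],[0.036,-0.0112,0]],"roll":[0,0,0,0,0,0,0,0,0,0],"fingers":[0.05,0.05,0.05,0.05,0.05,0.05,0.05,0.05,0.05,0.05]}' && python3 -m inch '{"translation":[[0.0366,-0.0112,0],[0.0366,-0.0112,0],[0.0367,-0.0112,0],[0.0367,-0.0113,0],[0,0,0.02],[0,0,0.02],[0,0,0],[0,0,0]],"roll":[0,0,0,0,0,0,0,0],"fingers":[0.05,0.05,0.05,0.05,0.05,0.05,0.05,0.05]}'; python3 plan.py .580 .1425 .147 1.203
```

```text
time_s: 26.97
eef_pos: [0.5683, -0.0089, 0.2597]
tcp_rot: [-3.138, 0.001, 1.203]
ft_force: [0.4, -0.4, -0.1]
grip_width: 0.0502
gripper_force: 0.0
time_s: 27.63
eef_pos: [0.5783, 0.1419, 0.2186]
tcp_rot: [-3.135, 0.003, 1.203]
ft_force: [0.4, -0.2, -0.4]
grip_width: 0.0499
gripper_force: 0.0
now [0.5783 0.1419 0.2186] rpy [-3.135e+00  3.000e-03  1.203e+00] t 27.6 roll 0.0 rows 1 | then t [0.0012 0.0014 0.0716] rows 2
```

```bash
python3 -m inch '{"translation":[[0,0,0.03],[0,0,0.03],[0,0,0.013],[0,0,0],[0,0,0],[0,0,0],[0,0,0],[0,0,0],[0,0,0],[0,0,0]],"roll":[0,0,0,0,0,0,0,0,0,0],"fingers":[0.05,0.05,0.05,0.05,0,0,0,0,0,0]}' 70 && python3 -m inch '{"translation":[[0,0,-0.01],[0,0,-0.02],[0,0,-0.03],[0,0,-0.03],[0,0,0],[0,0,0]],"roll":[0,0,0,0,0,0],"fingers":[0,0,0,0,0,0]}'; python3 plan.py .59 .398 .235 1.203
```

```text
time_s: 28.47
eef_pos: [0.5818, 0.1425, 0.1516]
tcp_rot: [3.139, -0.002, 1.203]
ft_force: [-2.8, 0.1, 5.3]
grip_width: 0.0102
gripper_force: 69.2
time_s: 28.97
eef_pos: [0.5822, 0.1422, 0.2415]
tcp_rot: [3.137, -0.002, 1.203]
ft_force: [-0.6, -0.6, -4.4]
grip_width: 0.0101
gripper_force: 68.7
now [0.5822 0.1422 0.2415] rpy [ 3.137e+00 -2.000e-03  1.203e+00] t 29.0 roll -0.0 rows 1 | then t [ 0.2415 -0.0847  0.0065] rows 7
```

```bash
python3 -m inch '{"translation":[[0.0302,-0.0106,0],[0.0302,-0.0106,0],[0.0302,-0.0106,0],[0.0302,-0.0106,0],[0.0302,-0.0106,0],[0.0302,-0.0106,0],[0.0302,-0.0106,0],[0.0301,-0.0105,0],[0,0,0],[0,0,0]],"roll":[0,0,0,0,0,0,0,0,0,0],"fingers":[0,0,0,0,0,0,0,0,0,0]}' && python3 -m inch '{"translation":[[0,0,0.03],[0,0,0.03],[0,0,0.02],[0,0,0.015],[0,0,0.01],[0,0,0.005],[0,0,0],[0,0,0]],"roll":[0,0,0,0,0,0,0,0],"fingers":[0,0,0,0,0,0,0,0]}'; python3 plan.py .59 .398 .126 1.203
```

```text
time_s: 29.8
eef_pos: [0.5864, 0.3988, 0.2348]
tcp_rot: [-3.138, 0.005, 1.206]
ft_force: [0.5, -1.7, -4.4]
grip_width: 0.0102
gripper_force: 68.7
time_s: 30.47
eef_pos: [0.5895, 0.398, 0.1303]
tcp_rot: [3.14, -0.002, 1.202]
ft_force: [-0.6, -0.2, -4.1]
grip_width: 0.01
gripper_force: 68.7
now [0.5895 0.398  0.1303] rpy [ 3.140e+00 -2.000e-03  1.202e+00] t 30.5 roll -0.001 rows 1 | then t [0.0002 0.0005 0.0043] rows 1
```

```bash
python3 -m inch '{"translation":[[0,0,0.003],[0,0,0.002],[0,0,0],[0,0,0],[0,0,0],[0,0,0],[0,0,-0.03],[0,0,-0.03],[0,0,-0.03],[0,0,0]],"roll":[0,0,0,0,0,0,0,0,0,0],"fingers":[0,0,0,0.05,0.05,0.05,0.05,0.05,0.05,0.05]}' && python3 -m inch '{"translation":[[0,0,0],[0,0,0],[0,0,0],[0,0,0],[0,0,0],[0,0,0],[0,0,0],[0,0,0]],"roll":[-0.122,-0.122,-0.122,-0.122,-0.122,-0.122,-0.119,0],"fingers":[0.05,0.05,0.05,0.05,0.05,0.05,0.05,0.05]}'; cat > bars.py <<'E'
from h import *
p=shot('top'); W=zmap(p);x,y,z=W[...,0],W[...,1],W[...,2];ok=p['depth']>0
comps(p,ok&(x>.36)&(x<.72)&(y>-.08)&(y<.48)&(z>.1)&(z<.138)&(p['img'].max(2)<60),'matbar',60)
comps(p,ok&(x>.36)&(x<.72)&(y>-.08)&(y<.48)&(z>.14)&(z<.175),'bar',60)
E
python3 bars.py; python3 plan.py .480 .1405 .22 2.054
```

```text
time_s: 31.3
eef_pos: [0.5928, 0.4002, 0.224]
tcp_rot: [3.132, -0.012, 1.203]
ft_force: [1.3, 1.6, 1.8]
grip_width: 0.0501
gripper_force: 0.0
time_s: 31.97
eef_pos: [0.5888, 0.3979, 0.2145]
tcp_rot: [3.141, 0.0, 2.056]
ft_force: [0.2, -0.2, -0.3]
grip_width: 0.05
gripper_force: 0.0
matbar 190 mean [0.5867 0.3949] rect 0.5872 0.3967 0.075 0.01 zmax 0.133 yaw_long 1.207
bar 233 mean [0.5797 0.0524] rect 0.5798 0.0522 0.074 0.012 zmax 0.16 yaw_long 0.809
bar 246 mean [0.4845 0.0497] rect 0.4848 0.0498 0.012 0.075 zmax 0.161 yaw_long 1.916
bar 250 mean [0.4787 0.1398] rect 0.4788 0.1403 0.012 0.075 zmax 0.16 yaw_long 2.056
now [0.5888 0.3979 0.2145] rpy [3.141 0.    2.051] t 32.0 roll -0.003 rows 1 | then t [-0.1774 -0.2159 -0.0055] rows 7
```

```bash
python3 -m inch '{"translation":[[-0.0222,-0.027,0],[-0.0222,-0.027,0],[-0.0222,-0.027,0],[-0.0222,-0.027,0],[-0.0222,-0.027,0],[-0.0222,-0.027,0],[-0.0221,-0.027,0],[-0.0221,-0.0269,0],[0,0,0],[0,0,0]],"roll":[0,0,0,0,0,0,0,0,0,0],"fingers":[0.05,0.05,0.05,0.05,0.05,0.05,0.05,0.05,0.05,0.05]}' && python3 -m inch '{"translation":[[0,0,0.03],[0,0,0.02],[0,0,0.016],[0,0,0],[0,0,0],[0,0,0],[0,0,0],[0,0,0],[0,0,0],[0,0,0]],"roll":[0,0,0,0,0,0,0,0,0,0],"fingers":[0.05,0.05,0.05,0.05,0,0,0,0,0,0]}' && python3 -m inch '{"translation":[[0,0,-0.01],[0,0,-0.02],[0,0,-0.03],[0,0,-0.03],[0,0,0],[0,0,0]],"roll":[0,0,0,0,0,0],"fingers":[0,0,0,0,0,0]}'; python3 plan.py .48 .398 .235 2.054
```

```text
time_s: 32.85
eef_pos: [0.4795, 0.1393, 0.2144]
tcp_rot: [3.14, 0.0, 2.048]
ft_force: [-0.2, 1.1, -0.6]
grip_width: 0.0498
gripper_force: 0.0
time_s: 33.68
eef_pos: [0.4806, 0.1407, 0.1497]
tcp_rot: [3.139, 0.001, 2.054]
ft_force: [-2.5, 0.0, 5.5]
grip_width: 0.0103
gripper_force: 69.0
time_s: 34.18
eef_pos: [0.481, 0.1406, 0.24]
tcp_rot: [3.137, 0.002, 2.054]
ft_force: [0.2, -0.9, -4.5]
grip_width: 0.0104
gripper_force: 68.8
now [0.481  0.1406 0.24  ] rpy [3.137e+00 2.000e-03 2.054e+00] t 34.2 roll -0.0 rows 1 | then t [0.2284 0.1187 0.005 ] rows 7
```

```bash
python3 -m inch '{"translation":[[0.0286,0.0148,0],[0.0286,0.0148,0],[0.0286,0.0148,0],[0.0286,0.0148,0],[0.0285,0.0149,0],[0.0285,0.0149,0],[0.0285,0.0149,0],[0.0285,0.0149,0],[0,0,0],[0,0,0]],"roll":[0,0,0,0,0,0,0,0,0,0],"fingers":[0,0,0,0,0,0,0,0,0,0]}' && python3 -m inch '{"translation":[[0,0,0.03],[0,0,0.03],[0,0,0.02],[0,0,0.015],[0,0,0.01],[0,0,0.005],[0,0,0],[0,0,0]],"roll":[0,0,0,0,0,0,0,0],"fingers":[0,0,0,0,0,0,0,0]}'; python3 plan.py .48 .398 .124 2.054
```

```text
time_s: 35.02
eef_pos: [0.4768, 0.3984, 0.2343]
tcp_rot: [-3.136, 0.001, 2.057]
ft_force: [0.9, -0.5, -3.6]
grip_width: 0.0104
gripper_force: 68.8
time_s: 35.68
eef_pos: [0.4793, 0.3977, 0.1284]
tcp_rot: [3.141, 0.0, 2.053]
ft_force: [-0.5, 0.0, -4.0]
grip_width: 0.0101
gripper_force: 68.8
now [0.4793 0.3977 0.1284] rpy [3.141 0.    2.053] t 35.7 roll -0.001 rows 1 | then t [-0.0001  0.0007  0.0044] rows 1
```

```bash
python3 -m inch '{"translation":[[0,0,0.003],[0,0,0.0015],[0,0,0],[0,0,0],[0,0,0],[0,0,0],[0,0,-0.03],[0,0,-0.03],[0,0,-0.03],[0,0,0]],"roll":[0,0,0,0,0,0,0,0,0,0],"fingers":[0,0,0,0.05,0.05,0.05,0.05,0.05,0.05,0.05]}' && python3 -m inch '{"translation":[[0,0,0],[0,0,0],[0,0,0],[0,0,0],[0,0,0],[0,0,0],[0,0,0],[0,0,0],[0,0,0],[0,0,0]],"roll":[0.124,0.124,0.124,0.124,0.124,0.124,0.124,0.124,0.124,0.124],"fingers":[0.05,0.05,0.05,0.05,0.05,0.05,0.05,0.05,0.05,0.05]}'; python3 bars.py; python3 plan.py .581 .0525 .22 .81
```

```text
time_s: 36.52
eef_pos: [0.4831, 0.4009, 0.2228]
tcp_rot: [3.126, -0.002, 2.054]
ft_force: [1.2, 1.2, 1.8]
grip_width: 0.0501
gripper_force: 0.0
time_s: 37.35
eef_pos: [0.4791, 0.3981, 0.214]
tcp_rot: [3.141, -0.001, 0.808]
ft_force: [0.4, -0.3, -0.0]
grip_width: 0.0499
gripper_force: 0.0
matbar 190 mean [0.5867 0.3949] rect 0.5874 0.3973 0.074 0.01 zmax 0.135 yaw_long 1.208
matbar 220 mean [0.4774 0.3943] rect 0.4772 0.3957 0.011 0.073 zmax 0.135 yaw_long 2.065
bar 235 mean [0.5798 0.0525] rect 0.5801 0.0525 0.075 0.012 zmax 0.16 yaw_long 0.812
bar 244 mean [0.4844 0.05  ] rect 0.4847 0.05 0.012 0.076 zmax 0.161 yaw_long 1.917
now [0.4791 0.3981 0.214 ] rpy [ 3.141e+00 -1.000e-03  8.040e-01] t 37.4 roll -0.006 rows 1 | then t [-0.1801  0.3121 -0.006 ] rows 10
```

```bash
python3 -m inch '{"translation":[[-0.018,0.0312,0],[-0.018,0.0312,0],[-0.018,0.0312,0],[-0.018,0.0312,0],[-0.018,0.0312,0],[-0.018,0.0312,0],[-0.018,0.0312,0],[-0.018,0.0312,0],[-0.018,0.0312,0],[-0.018,0.0312,0]],"roll":[0,0,0,0,0,0,0,0,0,0],"fingers":[0.05,0.05,0.05,0.05,0.05,0.05,0.05,0.05,0.05,0.05]}' && python3 -m inch '{"translation":[[0,0,0],[0,0,0],[0,0,0]],"roll":[-0.005,0,0],"fingers":[0.05,0.05,0.05]}';  python3 plan.py .581 .0525 .149 .81
```

```text
time_s: 38.23
eef_pos: [0.5826, 0.0511, 0.2141]
tcp_rot: [3.141, -0.001, 0.817]
ft_force: [0.9, 0.1, -0.3]
grip_width: 0.0503
gripper_force: 0.0
time_s: 38.48
eef_pos: [0.582, 0.0529, 0.2136]
tcp_rot: [-3.141, -0.001, 0.819]
ft_force: [0.1, -0.1, -0.1]
grip_width: 0.05
gripper_force: 0.0
now [0.582  0.0529 0.2136] rpy [-3.141e+00 -1.000e-03  8.190e-01] t 38.5 roll 0.009 rows 1 | then t [-0.001  -0.0004  0.0646] rows 2
```

```bash
python3 -m inch '{"translation":[[-0.001,0,0.03],[0,0,0.02],[0,0,0.015],[0,0,0],[0,0,0],[0,0,0],[0,0,0],[0,0,0],[0,0,0],[0,0,0]],"roll":[0,0,0,0,0,0,0,0,0,0],"fingers":[0.05,0.05,0.05,0.05,0,0,0,0,0,0]}' && python3 -m inch '{"translation":[[0,0,-0.01],[0,0,-0.02],[0,0,-0.03],[0,0,-0.03],[0,0,0],[0,0,0]],"roll":[0,0,0,0,0,0],"fingers":[0,0,0,0,0,0]}'; python3 plan.py .59 .295 .235
```

```text
time_s: 39.32
eef_pos: [0.5823, 0.0526, 0.1505]
tcp_rot: [3.14, -0.002, 0.819]
ft_force: [-2.3, 1.9, 6.0]
grip_width: 0.0104
gripper_force: 69.1
time_s: 39.82
eef_pos: [0.5827, 0.0517, 0.2406]
tcp_rot: [3.138, -0.003, 0.819]
ft_force: [0.7, 0.1, -5.6]
grip_width: 0.0103
gripper_force: 68.7
now [0.5827 0.0517 0.2406] rpy [ 3.138e+00 -3.000e-03  8.190e-01] t 39.8 roll -0.0 rows 0 | then t [ 0.1826 -0.1609  0.0056] rows 7
```

```bash
python3 -m inch '{"translation":[[0.0228,-0.0201,0],[0.0228,-0.0201,0],[0.0228,-0.0201,0],[0.0228,-0.0201,0],[0.0228,-0.0201,0],[0.0228,-0.0201,0],[0.0229,-0.0201,0],[0.0229,-0.0202,0],[0,0,0],[0,0,0]],"roll":[0,0,0,0,0,0,0,0,0,0],"fingers":[0,0,0,0,0,0,0,0,0,0]}' && python3 -m inch '{"translation":[[0,0,0.03],[0,0,0.03],[0,0,0.02],[0,0,0.015],[0,0,0.01],[0,0,0.005],[0,0,0],[0,0,0]],"roll":[0,0,0,0,0,0,0,0],"fingers":[0,0,0,0,0,0,0,0]}'; python3 plan.py .59 .295 .125
```

```text
time_s: 40.65
eef_pos: [0.5864, 0.2962, 0.2345]
tcp_rot: [-3.139, 0.006, 0.822]
ft_force: [-0.6, -0.5, -4.8]
grip_width: 0.0102
gripper_force: 68.7
time_s: 41.32
eef_pos: [0.5893, 0.295, 0.129]
tcp_rot: [3.141, -0.001, 0.818]
ft_force: [-0.9, -1.3, -3.8]
grip_width: 0.0105
gripper_force: 68.7
now [0.5893 0.295  0.129 ] rpy [ 3.141e+00 -1.000e-03  8.180e-01] t 41.3 roll -0.0 rows 0 | then t [0.0005 0.0006 0.004 ] rows 1
```

```bash
python3 -m inch '{"translation":[[0,0,0.003],[0,0,0.0015],[0,0,0],[0,0,0],[0,0,0],[0,0,0],[0,0,-0.03],[0,0,-0.03],[0,0,-0.03],[0,0,0]],"roll":[0,0,0,0,0,0,0,0,0,0],"fingers":[0,0,0,0.05,0.05,0.05,0.05,0.05,0.05,0.05]}' && python3 -m inch '{"translation":[[0,0,0],[0,0,0],[0,0,0],[0,0,0],[0,0,0],[0,0,0],[0,0,0],[0,0,0],[0,0,0],[0,0,0]],"roll":[-0.122,-0.122,-0.122,-0.122,-0.122,-0.122,-0.122,-0.122,-0.122,0],"fingers":[0.05,0.05,0.05,0.05,0.05,0.05,0.05,0.05,0.05,0.05]}'; python3 bars.py; python3 plan.py .4857 .050 .22 1.917
```

```text
time_s: 42.15
eef_pos: [0.5933, 0.2972, 0.2238]
tcp_rot: [3.135, -0.014, 0.819]
ft_force: [1.9, 1.1, 2.4]
grip_width: 0.0504
gripper_force: 0.0
time_s: 42.98
eef_pos: [0.589, 0.2956, 0.2149]
tcp_rot: [3.14, -0.0, 1.919]
ft_force: [0.3, 0.7, 0.4]
grip_width: 0.05
gripper_force: 0.0
matbar 200 mean [0.5868 0.2937] rect 0.5874 0.2944 0.077 0.01 zmax 0.134 yaw_long 0.818
bar 247 mean [0.4845 0.0496] rect 0.4847 0.05 0.012 0.076 zmax 0.16 yaw_long 1.916
now [0.5889 0.2955 0.2147] rpy [3.14  0.    1.914] t 43.0 roll -0.003 rows 1 | then t [-0.1959 -0.1804 -0.0053] rows 7
```

```bash
python3 -m inch '{"translation":[[-0.0245,-0.0226,0],[-0.0245,-0.0226,0],[-0.0245,-0.0226,0],[-0.0245,-0.0225,0],[-0.0245,-0.0225,0],[-0.0245,-0.0225,0],[-0.0245,-0.0225,0],[-0.0244,-0.0225,0],[0,0,0],[0,0,0]],"roll":[0,0,0,0,0,0,0,0,0,0],"fingers":[0.05,0.05,0.05,0.05,0.05,0.05,0.05,0.05,0.05,0.05]}' ; python3 bars.py;  python3 plan.py .4857 .050 .149 1.917
```

```text
time_s: 43.87
eef_pos: [0.4853, 0.0488, 0.2146]
tcp_rot: [3.14, 0.0, 1.911]
ft_force: [0.0, 0.7, 0.3]
grip_width: 0.05
gripper_force: 0.0
matbar 190 mean [0.5871 0.2938] rect 0.5867 0.2943 0.075 0.01 zmax 0.134 yaw_long 0.828
matbar 180 mean [0.5865 0.394 ] rect 0.5878 0.3973 0.075 0.009 zmax 0.133 yaw_long 1.201
matbar 208 mean [0.477  0.3946] rect 0.4763 0.3954 0.011 0.073 zmax 0.134 yaw_long 2.053
now [0.4858 0.0497 0.2146] rpy [3.14  0.    1.913] t 43.9 roll -0.004 rows 1 | then t [0.0003 0.     0.0656] rows 2
```

All as placed. Yellow is next.

```bash
python3 -m inch '{"translation":[[0,0,0.03],[0,0,0.02],[0,0,0.016],[0,0,0],[0,0,0],[0,0,0],[0,0,0],[0,0,0],[0,0,0],[0,0,0]],"roll":[0,0,0,0,0,0,0,0,0,0],"fingers":[0.05,0.05,0.05,0.05,0,0,0,0,0,0]}' && python3 -m inch '{"translation":[[0,0,-0.01],[0,0,-0.02],[0,0,-0.03],[0,0,-0.03],[0,0,0],[0,0,0]],"roll":[0,0,0,0,0,0],"fingers":[0,0,0,0,0,0]}'; python3 plan.py .48 .294 .235
```

```text
time_s: 44.75
eef_pos: [0.4863, 0.05, 0.1497]
tcp_rot: [3.139, 0.001, 1.917]
ft_force: [-2.5, 0.6, 5.2]
grip_width: 0.0104
gripper_force: 69.1
time_s: 45.25
eef_pos: [0.4867, 0.0498, 0.2399]
tcp_rot: [3.137, 0.002, 1.917]
ft_force: [-0.1, -0.2, -4.8]
grip_width: 0.0104
gripper_force: 68.8
now [0.4867 0.0498 0.2399] rpy [3.137e+00 2.000e-03 1.917e+00] t 45.2 roll -0.0 rows 0 | then t [0.232  0.0765 0.0049] rows 7
```

```bash
python3 -m inch '{"translation":[[0.029,0.0096,0],[0.029,0.0096,0],[0.029,0.0096,0],[0.029,0.0096,0],[0.029,0.0096,0],[0.029,0.0095,0],[0.029,0.0095,0],[0.029,0.0095,0],[0,0,0],[0,0,0]],"roll":[0,0,0,0,0,0,0,0,0,0],"fingers":[0,0,0,0,0,0,0,0,0,0]}' && python3 -m inch '{"translation":[[0,0,0.03],[0,0,0.03],[0,0,0.02],[0,0,0.015],[0,0,0.01],[0,0,0.005],[0,0,0],[0,0,0]],"roll":[0,0,0,0,0,0,0,0],"fingers":[0,0,0,0,0,0,0,0]}'; python3 plan.py .48 .294 .124
```

```text
time_s: 46.08
eef_pos: [0.4765, 0.2947, 0.2346]
tcp_rot: [-3.136, 0.001, 1.92]
ft_force: [-0.2, -0.9, -4.1]
grip_width: 0.01
gripper_force: 68.8
time_s: 46.75
eef_pos: [0.479, 0.2938, 0.1282]
tcp_rot: [3.141, 0.0, 1.916]
ft_force: [0.1, 0.5, -3.6]
grip_width: 0.0101
gripper_force: 68.8
now [0.479  0.2938 0.1282] rpy [3.141 0.    1.916] t 46.8 roll -0.0 rows 0 | then t [-0.0001  0.001   0.0042] rows 1
```

```bash
python3 -m inch '{"translation":[[0,0,0.003],[0,0,0.0015],[0,0,0],[0,0,0],[0,0,0],[0,0,0],[0,0,-0.03],[0,0,-0.03],[0,0,-0.03],[0,0,-0.03]],"roll":[0,0,0,0,0,0,0,0,0,0],"fingers":[0,0,0,0.05,0.05,0.05,0.05,0.05,0.05,0.05]}' && python3 -m inch '{"translation":[[-0.035,-0.013,0],[-0.035,-0.013,0],[-0.035,-0.013,0],[-0.035,-0.013,0],[-0.035,-0.013,0],[-0.035,-0.013,0],[-0.035,-0.013,0],[-0.035,-0.013,0],[0,0,0],[0,0,0]],"roll":[0,0,0,0,0,0,0,0,0,0],"fingers":[0.05,0.05,0.05,0.05,0.05,0.05,0.05,0.05,0.05,0.05]}'; python3 bars.py; python3 pz.py
python3 - <<'E'
from h import *
p=shot('top','top9'); W=zmap(p);x,y,z=W[...,0],W[...,1],W[...,2];ok=p['depth']>0;h=hsv(p)
comps(p,ok&(h[...,0]>100)&(h[...,0]<128)&(h[...,1]>120)&(z>.085)&(z<.12)&(y<-.3),'cov',60)
comps(p,ok&(h[...,0]>20)&(h[...,0]<34)&(h[...,1]>120)&(z>.12)&(z<.16)&(y<-.3),'cbar',60)
g=ok&(h[...,0]>4)&(h[...,0]<14)&(h[...,1]>170)&(z>.13)&(z<.18)&(abs(y+.304)<.03)&(abs(x-.565)<.03);comps(p,g,'pin',10)
E
```

```text
time_s: 47.58
eef_pos: [0.4789, 0.2942, 0.2456]
tcp_rot: [3.14, -0.0, 1.917]
ft_force: [1.0, 0.4, -0.2]
grip_width: 0.0497
gripper_force: 0.0
time_s: 48.42
eef_pos: [0.4763, -0.0064, 0.2445]
tcp_rot: [3.14, 0.001, 1.912]
ft_force: [-0.2, 0.5, -0.3]
grip_width: 0.0501
gripper_force: 0.0
matbar 198 mean [0.5869 0.2939] rect 0.5872 0.2948 0.076 0.01 zmax 0.134 yaw_long 0.82
matbar 184 mean [0.5866 0.3944] rect 0.588 0.398 0.075 0.009 zmax 0.135 yaw_long 1.204
matbar 213 mean [0.4774 0.3943] rect 0.4765 0.3953 0.011 0.074 zmax 0.135 yaw_long 2.055
matbar 216 mean [0.4769 0.293 ] rect 0.4766 0.2935 0.012 0.076 zmax 0.134 yaw_long 1.929
pin 237 [ 0.5625 -0.312   0.1439] 0.1204 0.158
cov 541 mean [ 0.5734 -0.395 ] rect 0.5738 -0.3952 0.094 0.032 zmax 0.101 yaw_long 1.354
cov 967 mean [ 0.5212 -0.3821] rect 0.5226 -0.3818 0.098 0.046 zmax 0.101 yaw_long 1.381
cbar 218 mean [ 0.5436 -0.3857] rect 0.5439 -0.3862 0.074 0.012 zmax 0.148 yaw_long 1.325
pin 100 mean [ 0.5637 -0.3017] rect 0.5639 -0.3035 0.018 0.018 zmax 0.16 yaw_long 1.534
```

View pics/top9.png

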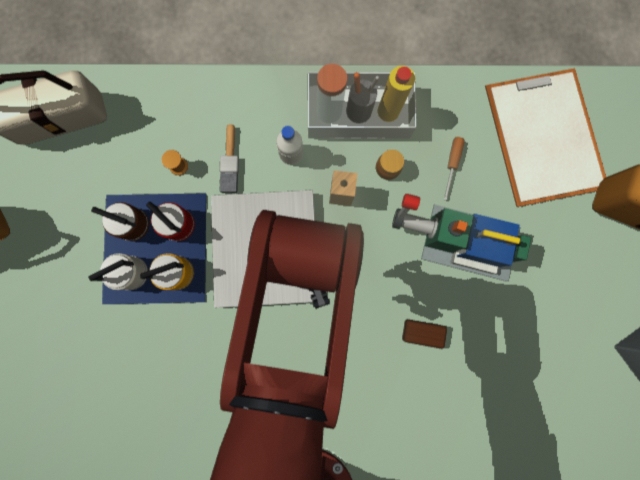

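All four canisters stand on the mat at (120–172, 222–272). The cover is square over the roller at (497,240), the pin is home at (459,228), and the bystanders haven't moved. Handing in.

```bash
python3 -c "
from bench import manip
print(manip.sign_off())"
```

```text
the job is handed in; nothing more can be done
None
```

The job is handed in and, by the last camera check, done: all four canisters upright on the mat, the cover square over the roller, the crank turned until the pin dropped, the pin pressed home, and the bystanders where they started; the hand-in returned no verdict.

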